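# Set and lock the length stop of a slicing board

### The arm

A 7-joint arm with a two-finger parallel gripper is mounted at the origin on a cart in front of the work surface, level with it; the furniture and walls round the work are solid. World frame = base frame: x ahead of the robot, y to its left, z up, the work surface at z = 0. Lengths are in m, angles in rad, forces in N, time in s.
With the tool pointing down it reaches from about 0.4 to 0.85 m from the base axis. Payload 4.5 kg.
Tool frame: the origin (TCP) lies at the centre of the arm's flange, where the gripper is bolted on; the fingertips stand nose_length ahead of it and the grasp point (between the pads) lies 147 mm ahead of it (nose_length is the distance from the TCP to the fingertips, in m); z points along the fingers, y is the line along which they close (so a half turn about z gives the same grasp; the last joint's range is limited). The gripper opens to 88 mm and grips with 3 to 60 N. Pads are 18 mm wide; open, the fingers measure 123 mm over their backs; the gripper's body (75 mm by 187 mm) begins 45 mm behind the grasp point.
Start: joints at [-1.289, 0.689, -0.195, 1.565, 0.157, 0.902, -0.215], TCP at [0.153, 0.606, 0.405] pointing down, gripper open.
Joint ranges: [-3.01, 3.01], [-0.46, 2.08], [-1.47, 1.51], [0.13, 2.56], [-1, 4.14], [0.04, 2.09], [-2.66, 2.66]. Speed limits (rad/s): [2.57, 2.57, 3.14, 3.14, 3.14, 3.14, 3.14].

### API

Orientations are given as a unit quaternion [x, y, z, w].
In Python, from plant import * gives the robot as it stands.
- The arm moves only by the tool play_rows, never from a script. Its argument "rows" is a list that holds one entry, the list of rows, each a list of 6 numbers: the shift along the tool's x, y, z normalised to -1 to 1, where 1 is 0.5 m, then the turn, a rotation vector about the tool's x, y, z normalised to -1 to 1, where 1 is 0.5 rad. A call has 1 to 20 rows; each row is the pose to reach, as a shift and turn from the pose commanded when the call began, along the tool's axes at that moment; what a row does not reach only later rows make up. A row lasts 1/12 s, in which the tool goes at most 41.7 mm and 7.16 degrees, less where a joint would pass 70% of its speed; a pose out of reach is approached as far as the arm can. A call with a number of a shift or a turn outside -1 to 1 is refused whole. A call with a gripper value outside its range is refused whole. "claw" is the closure, from 0 (fully open) to 1 (shut), set as the call begins (left out, the last holds). The fingers move at their own pace and stop on an object; "squeeze" is the grip in N (left out, the last holds). Time passes only in rows, so rows that repeat a pose let the fingers close. It gives the time, the measured TCP pose, the force, the opening and the grip force at its end, in the units of the state.
- get_state(): the state, without advancing time (a new reading comes with each control period).
- snapshot(name): name is "scene" or "top" or "wrist"; returns a dict with "pixels" (480x640x3 uint8, blue, green, red), "camera_matrix" (3x3 intrinsics, pixels), "world_to_cam" (4x4, takes a point from world to camera coordinates); the wrist camera has in their place "mount" (4x4, takes a point from camera to tool coordinates, whose origin is the TCP and whose axes are the flange's). Camera axes: x right, y down, z forward; pixel columns grow to the right and rows downward; lengths in m; the calibration is good to about 2 mm. The wrist camera is an equidistant fisheye: a pixel r from the principal point sees the ray r / f radians off the axis. A picture is of the moment at which its call begins: read the wrist's pose just before it. There is no depth.
- finish_job(): hands the job in; it is judged then, once.
The state is a dict: "clock": time; "q": joint angles; "qd": joint speeds; "joint_torque": joint torques, N m; "tool_pos": TCP position; "eef_rot": TCP orientation; "contact_force": force on the tool from outside, world axes, zero at the start; "moment": the same for the moment, N m; "opening": opening from 0.0 (shut) to 1.0 (fully open); "finger_force": force on a finger pad.
Only numpy, scipy, OpenCV 4.12 (cv2) and the standard library are available. Lean on these libraries where they do the work, as an engineer would, in place of code of your own. Each camera call takes 0.05 s, during which the arm holds its last target. There are 200 camera calls.

### The job

On the slicing board, slide the length stop along its rail until its pointer stands at the red marker (not the blue one), then lock it there by turning the black clamp knob clockwise until its wing lies along the rail. Let go and leave it locked at the red marker.

Things in the scene. Friction and masses are not known exactly. Their poses are not given: they have to be found in the camera images.
- clamp_knob_grip (a point): Grip point on the axis of the stop's black wing knob, 12 mm below the wing's top, 24 mm above the grey carriage (30 mm across the rail, 46 mm along). Wing: bar 46 long, 13 thick, 28 mm high, white line on one half of its top. x along the wing (to the white line), y across it, z up; turns with the knob. The knob rides on the stop: moved along the rail it slides the stop (2 N while loose).
- stop_pointer (a point): Black pointer tab of the length stop, reaching from the carriage over the white rule behind the rail, 25.5 mm from the knob's axis, at mid-length of the carriage. x across the rail, away from the board's front; y along the rail; z up. The stop slides along y only, 125 mm either side of the rail's middle. A stop plate 8 mm thick reaches from it to the front, low over the board.
- red_marker: Red clip 17 x 16 x 19 mm, white line on top, fixed on the white rule behind the rail of the slicing board (220 x 340 x 22 mm). Origin: centre of its underside; x across the rail, y along it, z up. The stop is set when its pointer stands over this clip, at the same place along y. The blue clip of the same shape on the other half of the rule is not meant.
- clamp_knob (a joint): Angle of the clamp knob, rad. 0 = loose, wing across the rail; grows clockwise seen from above. Starts at 0 to 0.2. From about 0.75 on its cam presses on the rail and the stop no longer slides freely; at 1.57 the wing lies along the rail, locked (holds about 15 N); end stop at 1.65. Takes under 0.1 N m to turn. Stays where it is left; short of 1.4 it may ease back by 0.1.

How it is judged:
By the outcome, as a careful person would: the job done as asked, in the order asked, and still so for the second after the job is handed in, with the robot touching nothing.
It also fails if it takes over 38 s, if anything falls off the work surface, if the arm or the gripper's body presses on something with over 40 N, if the wrist force passes 120 N, or if a joint passes its speed limit or range.

## Working session

There is one attempt and no reset: what is moved stays moved. The work goes in short steps, Python scripts to look and compute and a tool call to move; the robot and the scene stay as the last step left them, time stands still between calls to the robot, and variables do not carry over. Pictures are saved under pics/ and viewed, at most 10 in all, crops included, and the job is handed in when it is done.

Besides the shell and the picture viewer there is one more tool, called as a command line: name --argument value ..., lists and objects as JSON in quotes. play_rows: Moves the arm, as the interface text tells. Its arguments: {"type":"object","properties":{"rows":{"type":"array"},"claw":{"type":"number"},"squeeze":{"type":"number"}},"required":["rows"]}

```bash
ls; mkdir -p pics; python3 - <<'E'
from plant import *
import cv2
s=get_state();print(s)
try: print(nose_length)
except Exception as e: print(e)
for n in ["scene","top"]:
    d=snapshot(n);cv2.imwrite(f"pics/{n}0.png",d["pixels"]);print(n,d["camera_matrix"].tolist(),d["world_to_cam"].tolist())
    import pickle;pickle.dump(d,open(n+".pkl","wb"))
E
```

```text
pics
{'clock': 0.0, 'q': array([-1.28922316,  0.69000331, -0.19455174,  1.56631757,  0.15734846,
        0.90248269, -0.21508014]), 'qd': array([-1.49953494e-03, -1.76043347e-04,  8.47124057e-05,  1.66993667e-03,
       -9.51092157e-04,  1.43890676e-03, -3.22467202e-04]), 'joint_torque': array([-1.03846944e-04, -5.27562475e+01, -1.26677748e+00, -1.53435749e+01,
       -5.25821478e-02,  6.32885683e-03,  1.73743510e-04]), 'tool_pos': array([0.15321683, 0.6056034 , 0.40390571]), 'eef_rot': array([ 1.23490383e-01,  9.92345356e-01, -9.04768591e-04, -4.21594341e-05]), 'contact_force': array([0.86199174, 0.17151992, 1.07417103]), 'moment': array([ 0.05627269,  0.03354767, -0.01592481]), 'finger_force': 0.0, 'opening': 0.998101261347019}
0.166
scene [[620.7267803671037, 0.0, 318.848862601461], [0.0, 620.7267803671037, 243.43393240297502], [0.0, 0.0, 1.0]] [[0.7867602485283702, -0.6170002235011477, 0.0178615658639288, -0.4300034859318342], [-0.297816354142808, -0.4047848894788124, -0.8645545745959081, 0.3575192853625008], [0.5406604577187637, 0.674877705550539, -0.5022214173152884, 0.5064223776005216], [0.0, 0.0, 0.0, 1.0]]
top [[515.5754937956413, 0.0, 318.0532648492064], [0.0, 515.5754937956413, 234.32609161820622], [0.0, 0.0, 1.0]] [[0.013654790595764126, -0.9999065404964964, -0.0006759926874828316, 0.11405045377692483], [-0.995446341724726, -0.013530090237743065, -0.09435845168832718, 0.6246945664574259], [0.09434048675221939, 0.001961359346532053, -0.9955380583528025, 0.9276610195354543], [0.0, 0.0, 0.0, 1.0]]
```

View pics/scene0.png

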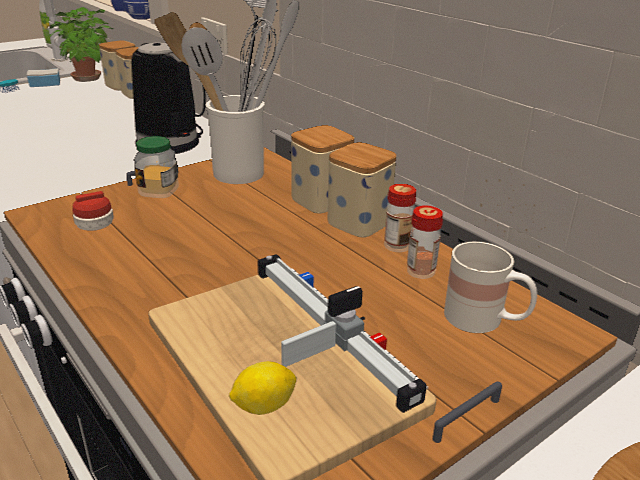

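View pics/top0.png

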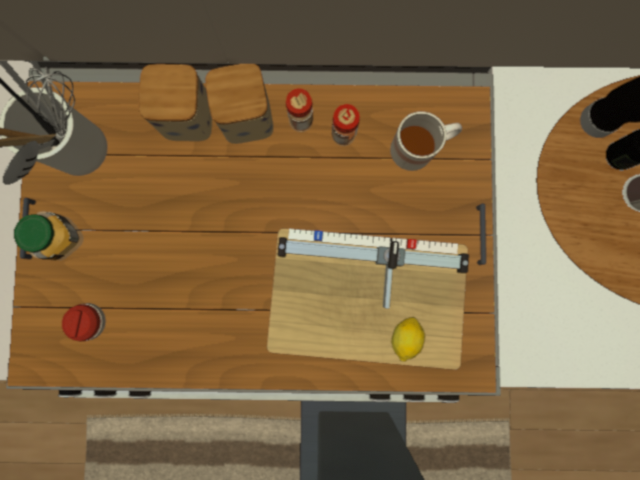

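The top view shows the rail at the board's rear, with the knob near (393,253), red clip at (411,243) and blue at (318,236). The scene view shows the wing's top at about (345,298) and red at (379,341). I'll zoom in on both for precise pixels.

```bash
python3 - <<'E'
import pickle,cv2,numpy as np
t=pickle.load(open("top.pkl","rb"))["pixels"];s=pickle.load(open("scene.pkl","rb"))["pixels"]
a=cv2.resize(t[225:315,350:480],None,fx=6,fy=6,interpolation=cv2.INTER_CUBIC)[:290]
b=cv2.resize(s[280:360,300:433],None,fx=6,fy=6,interpolation=cv2.INTER_CUBIC)[:, :780][:300+180]
b=b[:300] if 0 else b
cv2.imwrite("pics/c.png",np.vstack([a,cv2.resize(b,(780,300*1+10))]))
for n,im,(x0,x1,y0,y1) in [("top",t,(380,440,230,260)),("scene",s,(360,400,320,365))]:
    h=cv2.cvtColor(im,cv2.COLOR_BGR2HSV)
    m=(((h[...,0]<6)|(h[...,0]>174))&(h[...,1]>170)&(h[...,2]>70))
    ys,xs=np.nonzero(m[y0:y1,x0:x1]);print(n,xs.mean()+x0,ys.mean()+y0,xs.min()+x0,xs.max()+x0,ys.min()+y0,ys.max()+y0,len(xs))
E
```

```text
top 410.9318181818182 243.1590909090909 407 415 239 247 44
scene 379.8984375 339.78125 371 386 333 348 128
```

View pics/c.png

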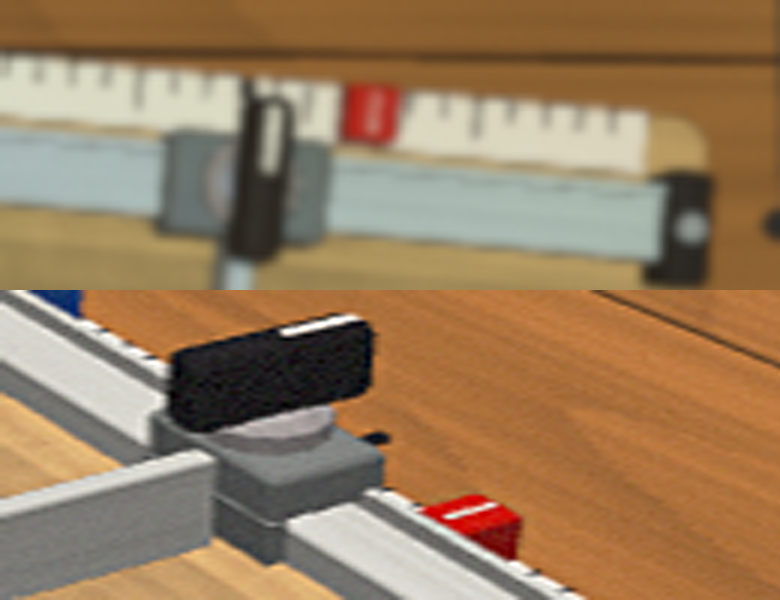

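The crop shows the wing's top centre at about (394,254) in top and (345,292) in scene. Its white half points to the rear. The red clip's line is at (412,244) in top and (378,337) in scene. I'll triangulate these.

```bash
cat > h.py <<'E'
import pickle,cv2,numpy as np
T=pickle.load(open("top.pkl","rb"));S=pickle.load(open("scene.pkl","rb"))
def tri(a,b):
    P=[d["camera_matrix"]@d["world_to_cam"][:3] for d in (T,S)]
    X=cv2.triangulatePoints(P[0],P[1],np.array(a,float).reshape(2,1),np.array(b,float).reshape(2,1));return (X[:3]/X[3]).ravel()
def plane(d,px,z):
    K,W=d["camera_matrix"],d["world_to_cam"];R=W[:3,:3].T;c=-R@W[:3,3]
    r=R@np.linalg.inv(K)@np.array([px[0],px[1],1.]);return c+r*(z-c[2])/r[2]
E
python3 - <<'E'
from h import *
print("wingtop",tri((394.3,254.3),(345,291.6)));print("red",tri((412.3,243.8),(378.3,337)))
g=lambda x,y:(350+x/6,225+y/6)
k=plane(T,g(265,177),.1);print("k",k)
for z in(.05,): 
  a=plane(T,g(0,170),z);b=plane(T,g(660,217),z);v=b-a;print("rail",a,b,np.arctan2(v[1],v[0]))
a=plane(T,g(258,245),.1);b=plane(T,g(274,97),.1);print("wing",np.degrees(np.arctan2(*(b-a)[[1,0]])))
E
```

```text
wingtop [ 0.58134317 -0.00192299  0.14723446]
red [ 0.60353299 -0.04140048  0.0927233 ]
k [ 0.58347352 -0.00842634  0.1       ]
rail [0.587371   0.06420516 0.05      ] [ 0.57590496 -0.13471411  0.05      ] -1.6283742868958229
wing -6.1707270383555874
```

```bash
python3 - <<'E'
from h import *
print("board FL",tri((268,351),(151,314)));print("board BR",tri((466,245.5),(435,402)))
print("table right handle foot?",tri((484,262),(437,438)))
for d in(T,S):
  W=d["world_to_cam"];print(-W[:3,:3].T@W[:3,3])
E
```

```text
board FL [0.41591102 0.20603798 0.06368758]
board BR [ 0.60266247 -0.1413357   0.06400089]
table right handle foot? [ 0.57274774 -0.17467327  0.05531065]
[0.53277659 0.12067249 0.98254416]
[ 0.17098219 -0.46236701  0.57111163]
```

Triangulation is consistent: the board top is at z ≈ 0.064, the wing's top centre at (0.581, -0.002, 0.147), and the red clip 38 mm along the rail towards -y. I'll move to hover above the knob.

play_rows --rows '[[[-0.564,-0.484,0.044,0,0,0],[-0.564,-0.484,0.044,0,0,0],[-0.564,-0.484,0.044,0,0,0],[-0.564,-0.484,0.044,0,0,0],[-0.564,-0.484,0.044,0,0,0],[-0.564,-0.484,0.044,0,0,0],[-0.564,-0.484,0.044,0,0,0],[-0.564,-0.484,0.044,0,0,0],[-0.564,-0.484,0.044,0,0,0],[-0.564,-0.484,0.044,0,0,0],[-0.564,-0.484,0.044,0,0,0]]]' --claw 0

```text
clock: 1.02
tool_pos: [0.3688, 0.2998, 0.3824]
eef_rot: [0.127, 0.992, -0.001, -0.0]
contact_force: [-0.6, 0.8, 0.2]
opening: 1.0
finger_force: 0.0
```

play_rows --rows '[[[-0.564,-0.484,0.044,0,0,-0.28],[-0.564,-0.484,0.044,0,0,-0.28],[-0.564,-0.484,0.044,0,0,-0.28],[-0.564,-0.484,0.044,0,0,-0.28],[-0.564,-0.484,0.044,0,0,-0.28],[-0.564,-0.484,0.044,0,0,-0.28],[-0.564,-0.484,0.044,0,0,-0.28],[-0.564,-0.484,0.044,0,0,-0.28],[-0.564,-0.484,0.044,0,0,-0.28],[-0.564,-0.484,0.044,0,0,-0.28],[-0.564,-0.484,0.044,0,0,-0.28],[-0.564,-0.484,0.044,0,0,-0.28],[-0.564,-0.484,0.044,0,0,-0.28]]]'

```text
clock: 2.1
tool_pos: [0.5808, 0.0013, 0.3608]
eef_rot: [0.052, 0.999, 0.001, -0.0]
contact_force: [-0.1, 0.4, 0.6]
opening: 0.996
finger_force: 0.0
```

```bash
cat > w.py <<'E'
from plant import *
import sys,cv2,numpy as np,pickle
s=get_state();d=snapshot("wrist");d["s"]=s;pickle.dump(d,open("w.pkl","wb"))
print(s["clock"],s["tool_pos"],s["eef_rot"],s["q"].round(2),s["contact_force"].round(1),s["opening"]);print(d["camera_matrix"].tolist(),d["mount"].tolist())
cv2.imwrite(f"pics/{sys.argv[1]}.png",d["pixels"])
E
python3 w.py w1
```

```text
2.1 [0.58079558 0.00131669 0.36078101] [ 5.16644049e-02  9.98664063e-01  8.78769041e-04 -3.24611689e-04] [ 0.12  0.7  -0.34  1.74  0.32  0.75  1.09] [-0.1  0.4  0.6] 0.9963599673380477
[[371.64829954431775, 0.0, 320.97742066641416], [0.0, 371.64829954431775, 239.41500080445468], [0.0, 0.0, 1.0]] [[2.5412564028474862e-05, -0.9533952253397064, -0.301724284162958, 0.07697679613571118], [0.9999995939450705, 0.00029602533702822174, -0.0008511631402331784, 0.0012114172379427204], [0.0009008129067924302, -0.30172414001608766, 0.9533948457316395, 0.01894598976117612], [0.0, 0.0, 0.0, 1.0]]
```

View pics/w1.png

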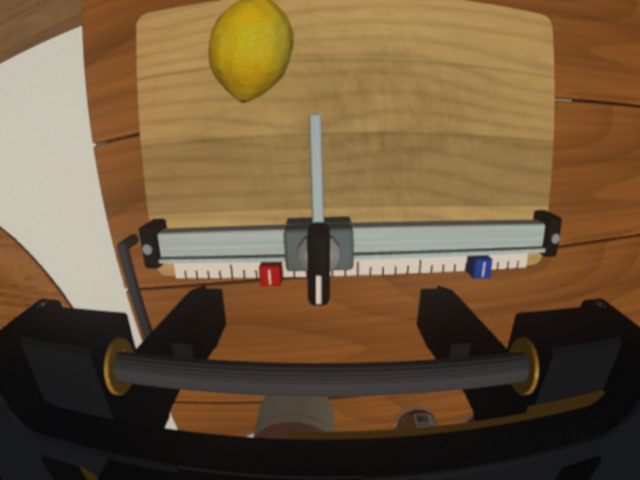

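The wrist view shows the wing between the open fingers at (318,222–305), its white line at (319,275–304), and the red clip's line at (270,277). I'll refine from here.

```bash
cat > r.py <<'E'
import pickle,numpy as np
from scipy.spatial.transform import Rotation as R
d=pickle.load(open("w.pkl","rb"));s=d["s"];K=d["camera_matrix"];M=d["mount"];Q=R.from_quat(s["eef_rot"]).as_matrix()
def ray(u,v,z):
    x=np.array([u-K[0,2],v-K[1,2]])/K[0,0];t=np.hypot(*x);c=np.r_[x/t*np.sin(t),np.cos(t)]
    w=Q@M[:3,:3]@c;o=s["tool_pos"]+Q@M[:3,3];return o+w*(z-o[2])/w[2]
E
python3 - <<'E'
from r import *
import cv2
p=d["pixels"];h=cv2.cvtColor(p,cv2.COLOR_BGR2HSV)
g=h[225:310,300:340];m=(g[...,2]>170)&(g[...,1]<60);n,l,st,c=cv2.connectedComponentsWithStats(m.astype(np.uint8))
for i in range(1,n):
    if st[i,4]>20: print("white",st[i]+[300,225,0,0,0],c[i]+[300,225])
m=((h[...,0]<6)|(h[...,0]>174))&(h[...,1]>150)&(h[...,2]>90);m[:255]=0;m[295:]=0;m[:,:250]=0;m[:,300:]=0
ys,xs=np.nonzero(m);print("red",xs.min(),xs.max(),ys.min(),ys.max())
for z in(.147,):
  for q in[(319,304.5),(318.8,275),(318,290),(308,300),(329,300)]:print(q,ray(*q,z))
print("redline",ray(270,277,.093))
print("dark row profile",[(y,p[y,318].max()) for y in range(218,280,3)])
a=ray(160,247,.1);b=ray(545,238,.1);print("rail ang",np.arctan2(*(b-a)[:2]))
E
```

```text
white [300 271   6   6  32] [302.21875 273.625  ]
white [334 271   6   5  30] [336.5 273. ]
white [316 276   5  28 136] [318.  289.5]
red 260 281 265 285
(319, 304.5) [ 0.60538175 -0.00098979  0.147     ]
(318.8, 275) [0.58653838 0.00088926 0.147     ]
(318, 290) [ 5.95889419e-01 -5.66566508e-04  1.47000000e-01]
(308, 300) [ 0.60176342 -0.00708304  0.147     ]
(329, 300) [0.60302684 0.00514538 0.147     ]
redline [ 0.60737249 -0.03753262  0.093     ]
dark row profile [(218, np.uint8(172)), (221, np.uint8(142)), (224, np.uint8(34)), (227, np.uint8(33)), (230, np.uint8(33)), (233, np.uint8(34)), (236, np.uint8(37)), (239, np.uint8(38)), (242, np.uint8(38)), (245, np.uint8(38)), (248, np.uint8(38)), (251, np.uint8(38)), (254, np.uint8(37)), (257, np.uint8(38)), (260, np.uint8(39)), (263, np.uint8(39)), (266, np.uint8(39)), (269, np.uint8(38)), (272, np.uint8(36)), (275, np.uint8(122)), (278, np.uint8(211))]
rail ang 0.07971768840337615
```

play_rows --rows '[[[-0.003,0.002,0.05,0,0,0],[-0.003,0.002,0.1,0,0,0],[-0.003,0.002,0.13,0,0,0],[-0.003,0.002,0.15,0,0,0],[-0.003,0.002,0.15,0,0,0],[-0.003,0.002,0.15,0,0,0]]]'

```text
clock: 2.65
tool_pos: [0.5829, 0.0002, 0.2859]
eef_rot: [0.053, 0.999, 0.0, -0.0]
contact_force: [-0.1, 0.5, 0.4]
opening: 0.999
finger_force: 0.0
```

```bash
python3 w.py w2 | head -1
```

```text
2.65 [5.82877395e-01 2.31323649e-04 2.85923761e-01] [ 5.30748579e-02  9.98590510e-01  1.96705371e-04 -1.19531817e-04] [ 0.09  0.81 -0.29  1.79  0.37  0.6   1.04] [-0.1  0.5  0.4] 0.9994686965452435
```

View pics/w2.png

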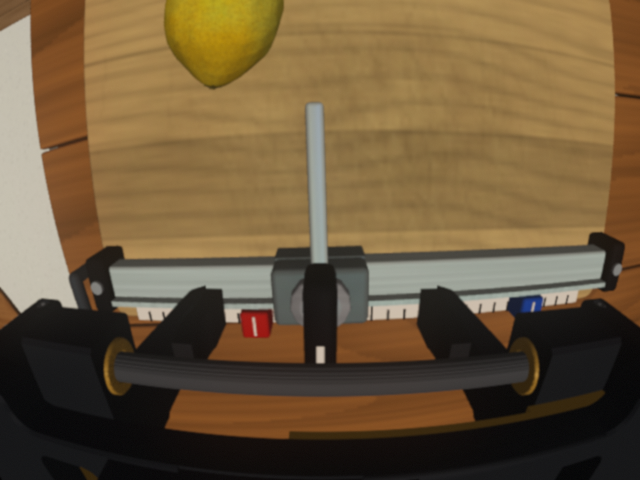

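The wing at (320,310) is centred between the fingers, with red at (255,324). Next I close on it.

play_rows --rows '[[[0,0,0,0,0,0],[0,0,0,0,0,0],[0,0,0,0,0,0],[0,0,0,0,0,0],[0,0,0,0,0,0],[0,0,0,0,0,0],[0,0,0,0,0,0],[0,0,0,0,0,0],[0,0,0,0,0,0],[0,0,0,0,0,0]]]' --claw 1 --squeeze 20

```text
clock: 3.53
tool_pos: [0.583, -0.0008, 0.2857]
eef_rot: [0.054, 0.999, 0.0, -0.0]
contact_force: [0.2, 0.8, -0.2]
opening: 0.269
finger_force: 0.0
```

```bash
python3 w.py w3 | head -1;python3 - <<'E'
from r import *
p=d["pixels"]
print(Q.round(4).tolist())
import cv2
h=cv2.cvtColor(p,cv2.COLOR_BGR2HSV);m=((h[...,0]<6)|(h[...,0]>174))&(h[...,1]>150)&(h[...,2]>90);m[:290]=0;m[345:]=0;m[:,:220]=0;m[:,300:]=0
ys,xs=np.nonzero(m);print("red",xs.min(),xs.max(),ys.min(),ys.max())
w=(h[...,2]>150)&(h[...,1]<90);w=w[ys.min()+3:ys.max(),xs.min()+3:xs.max()-2];yy,xx=np.nonzero(w);u,v=xx.mean()+xs.min()+3,yy.mean()+ys.min()+3;print(u,v,"redline",ray(u,v,.093))
E
```

```text
3.5333 [ 0.58295713 -0.00076143  0.28568716] [ 5.38850982e-02  9.98547142e-01  4.69640918e-05 -1.49563948e-06] [ 0.09  0.81 -0.29  1.79  0.37  0.6   1.04] [ 0.2  0.8 -0.2] 0.26852248206506013
[[-0.9942, 0.1076, 0.0], [0.1076, 0.9942, 0.0001], [0.0, 0.0001, -1.0]]
red 243 249 312 322
nan nan redline [nan nan nan]<stdin>:7: RuntimeWarning: Mean of empty slice.
  ret = ret.dtype.type(ret / rcount)
```

Still closing (24 mm opening), so I give it more time.

play_rows --rows '[[[0,0,0,0,0,0],[0,0,0,0,0,0],[0,0,0,0,0,0],[0,0,0,0,0,0],[0,0,0,0,0,0],[0,0,0,0,0,0]]]'

```text
clock: 4.08
tool_pos: [0.5831, -0.0005, 0.286]
eef_rot: [0.054, 0.999, 0.0, 0.0]
contact_force: [-1.6, 1.7, 6.0]
opening: 0.141
finger_force: 26.5
```

```bash
python3 - <<'E'
from plant import *
s=get_state();print(s["opening"],s["finger_force"],s["tool_pos"],s["contact_force"],s["eef_rot"])
E
```

```text
0.1412865870986937 26.494564946042374 [ 5.83103399e-01 -5.36580708e-04  2.86012022e-01] [-1.61629902  1.65908069  6.01887332] [5.37936790e-02 9.98551988e-01 2.32826356e-04 3.37407017e-04]
```

play_rows --rows '[[[-0.001,-0.02,0,0,0,0],[-0.002,-0.04,0,0,0,0],[-0.003,-0.06,0,0,0,0],[-0.0034,-0.074,0,0,0,0],[-0.0034,-0.074,0,0,0,0],[-0.0034,-0.074,0,0,0,0],[-0.0034,-0.074,0,0,0,0]]]'

```text
clock: 4.67
tool_pos: [0.5803, -0.04, 0.286]
eef_rot: [0.055, 0.998, -0.001, -0.0]
contact_force: [-1.7, -2.4, 7.5]
opening: 0.141
finger_force: 26.6
```

```bash
python3 w.py w4 | head -1; python3 - <<'E'
from plant import *
import cv2,numpy as np
d=snapshot("scene");w=cv2.imread("pics/w4.png")
t=snapshot("top")
a=cv2.resize(d["pixels"][290:370,320:450],(780,480),interpolation=cv2.INTER_CUBIC)
b=cv2.resize(w[240:400,220:420],(780,600),interpolation=cv2.INTER_CUBIC)
cv2.imwrite("pics/c4.png",np.hstack([cv2.resize(a,(400,300)),cv2.resize(b,(400,300))]))
E
```

```text
4.6667 [ 0.58030648 -0.04002225  0.28599875] [ 5.49186254e-02  9.98490010e-01 -1.24168535e-03 -3.20557995e-04] [ 0.16  0.81 -0.29  1.8   0.38  0.6   1.09] [-1.7 -2.4  7.5] 0.14054085746656858
```

View pics/c4.png

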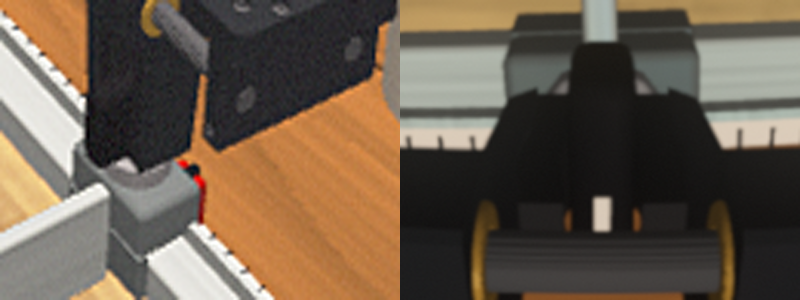

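The pointer tab now sits over the red clip, with red visible on both sides of it at (183,163) and (200,180) in the left crop. Now for the residual, using the carriage edges and red line in the wrist pictures.

```bash
python3 - <<'E'
import r,cv2,numpy as np
from scipy.spatial.transform import Rotation as R
P={"w1":([0.58079558,0.00131669,0.36078101],[5.16644049e-02,9.98664063e-01,8.78769041e-04,-3.24611689e-04]),
"w2":([5.82877395e-01,2.31323649e-04,2.85923761e-01],[5.30748579e-02,9.98590510e-01,1.96705371e-04,-1.19531817e-04]),
"w4":([0.58030648,-0.04002225,0.28599875],[5.49186254e-02,9.98490010e-01,-1.24168535e-03,-3.20557995e-04])}
rows={"w1":(240,248,256),"w2":(275,285,295),"w4":(275,280,285)}
for n,(p,q) in P.items():
    r.s={"tool_pos":np.array(p)};r.Q=R.from_quat(q).as_matrix()
    im=cv2.imread(f"pics/{n}.png");hsv=cv2.cvtColor(im,cv2.COLOR_BGR2HSV);g=cv2.GaussianBlur(im,(3,3),0)[...,1].astype(int)
    for y in rows[n]:
        D=g[y,2:]-g[y,:-2]
        l=255+np.argmin(D[254:300]);rr=335+np.argmax(D[334:384])
        a,b=r.ray(l,y,.111),r.ray(rr,y,.111);print(n,y,l,rr,"carr",(a+b)[:2]/2,"w",np.linalg.norm(a-b))
    m=((hsv[...,0]<6)|(hsv[...,0]>174))&(hsv[...,1]>150)&(hsv[...,2]>90);m[:255]=0;m[345:]=0;m[:,:235]=0;m[:,300:]=0
    m=m.astype(np.uint8)
    if m.sum()>100:
        x,y,w,h=cv2.boundingRect(m);sub=(hsv[y+3:y+h-6,x+5:x+w-5,1]<120);yy,xx=np.nonzero(sub);u,v=xx.mean()+x+5,yy.mean()+y+3
        print("red",x,y,w,h,u,v,r.ray(u,v,.093))
E
```

```text
w1 240 283 353 carr [0.57705144 0.00118458] w 0.04576570373562642
w1 248 284 353 carr [0.58258032 0.00093049] w 0.04542510914736558
w1 256 284 353 carr [5.88156711e-01 3.39820146e-04] w 0.04576182002249593
red 260 265 22 21 268.962962962963 274.6296296296296 [ 0.60542673 -0.0380057   0.093     ]
w2 275 270 369 carr [0.57242544 0.0018028 ] w 0.045366211594040154
w2 285 271 368 carr [0.57743825 0.0012614 ] w 0.04492846672338114
w2 295 272 337 carr [ 0.58176506 -0.0062889 ] w 0.03042164274793063
red 240 312 31 26 253.8653846153846 324.25 [ 0.60558073 -0.03790051  0.093     ]
w4 275 271 369 carr [ 0.56981686 -0.0386932 ] w 0.044924563265393694
w4 280 271 369 carr [ 0.57231074 -0.03897093] w 0.04516773491369484
w4 285 272 337 carr [ 0.57399709 -0.04639629] w 0.03009426570502732
```

```bash
python3 - <<'E'
import r,cv2,numpy as np
from scipy.spatial.transform import Rotation as R
r.s={"tool_pos":np.array([0.58079558,0.00131669,0.36078101])};r.Q=R.from_quat([5.16644049e-02,9.98664063e-01,8.78769041e-04,-3.24611689e-04]).as_matrix()
im=cv2.imread("pics/w1.png");h=cv2.cvtColor(im,cv2.COLOR_BGR2HSV)
m=((h[...,0]>100)&(h[...,0]<130)&(h[...,1]>120)&(h[...,2]>60));m[:240]=0;m[300:]=0;m[:,:440]=0;m[:,520:]=0
x,y,w,hh=cv2.boundingRect(m.astype(np.uint8));yy,xx=np.nonzero(h[y+3:y+hh-6,x+4:x+w-5,1]<110);u,v=xx.mean()+x+4,yy.mean()+y+3
b=r.ray(u,v,.093);a=r.ray(268.96,274.63,.093);print(x,y,w,hh,u,v,b,(b-a)[0]/(b-a)[1])
import pickle
t=pickle.load(open("top.pkl","rb"))["pixels"];s=pickle.load(open("scene.pkl","rb"))["pixels"]
from h import *
p=plane(T,(318.3,236),.093);q=plane(T,(411.3,243.6),.093);print(p,q,(p-q)[0]/(p-q)[1])
E
```

```text
473 258 18 20 483.44736842105266 266.4736842105263 [0.61724674 0.12501508 0.093     ] 0.07250467576459965
[0.61416572 0.12195781 0.093     ] [ 0.6031516  -0.03908893  0.093     ] 0.06839082861521444
```

Rail slope is 0.07 and the pointer has overshot by about 3 mm, so I move back.

play_rows --rows '[[[0,0.003,0,0,0,0],[0,0.006,0,0,0,0],[0,0.006,0,0,0,0],[0,0.006,0,0,0,0]]]'

```text
clock: 5.15
tool_pos: [0.5806, -0.0365, 0.286]
eef_rot: [0.055, 0.999, -0.001, -0.0]
contact_force: [-2.1, -0.4, 7.3]
opening: 0.146
finger_force: 26.6
```

```bash
cat > m.py <<'E'
import r,cv2,numpy as np
g=cv2.GaussianBlur(r.d["pixels"],(3,3),0)[...,1].astype(int)
for y in (268,272,276,280):
    D=g[y,2:]-g[y,:-2];l=255+np.argmin(D[254:300]);rr=335+np.argmax(D[334:384])
    a,b=r.ray(l,y,.111),r.ray(rr,y,.111);c=(a+b)/2;print(l,rr,np.linalg.norm(a-b).round(4),"pointer y at clip",(c[1]-.07*(.6055-c[0])).round(4))
E
python3 w.py w5 | head -1; python3 m.py; python3 - <<'E'
from plant import *
import cv2
d=snapshot("scene")["pixels"]
cv2.imwrite("pics/c5.png",cv2.resize(d[325:355,345:395],(800,480),interpolation=cv2.INTER_CUBIC))
E
```

```text
5.15 [ 0.58060825 -0.03649906  0.2860005 ] [ 5.46077608e-02  9.98507277e-01 -1.02758621e-03 -3.92315128e-04] [ 0.15  0.81 -0.29  1.8   0.38  0.6   1.09] [-2.1 -0.4  7.3] 0.14611831958377614
273 369 0.0437 pointer y at clip -0.037
271 370 0.0452 pointer y at clip -0.0373
271 370 0.0454 pointer y at clip -0.0374
271 369 0.0452 pointer y at clip -0.0377
```

View pics/c5.png

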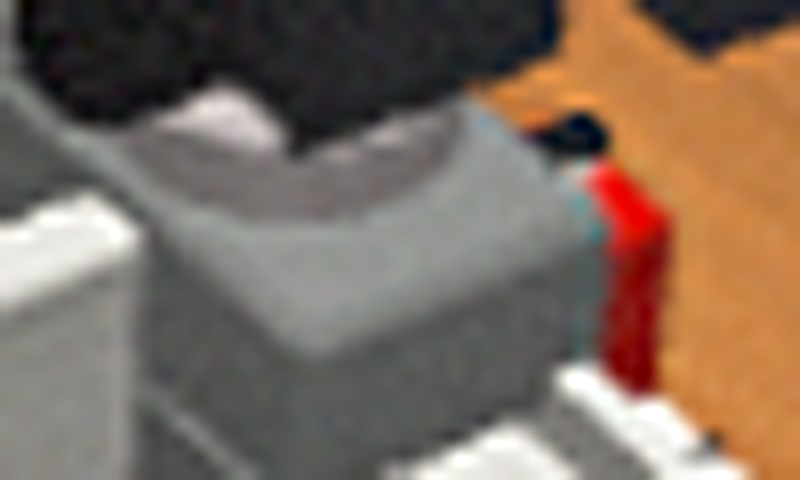

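The pointer is at y ≈ -0.0374 against the clip at -0.038 to -0.039, so I nudge it 0.8 mm further and begin the clockwise turn.

play_rows --rows '[[[0,-0.0016,0,0,0,0],[0,-0.0016,0,0,0,0],[0,-0.0016,0,0,0,0.2],[0,-0.0016,0,0,0,0.4],[0,-0.0016,0,0,0,0.6],[0,-0.0016,0,0,0,0.8],[0,-0.0016,0,0,0,1],[0,-0.0016,0,0,0,1],[0,-0.0016,0,0,0,1]]]'

```text
clock: 6.0
tool_pos: [0.5806, -0.0366, 0.286]
eef_rot: [0.3, 0.954, -0.001, -0.0]
contact_force: [-2.0, -0.2, 7.3]
opening: 0.144
finger_force: 26.5
```

```bash
python3 w.py w6 | head -1; python3 - <<'E'
from plant import *
s=get_state();print(s["moment"].round(2),s["finger_force"])
E
```

```text
6.0 [ 0.58059801 -0.03663713  0.28598988] [ 2.99885472e-01  9.53974928e-01 -7.22042795e-04 -1.37422269e-04] [ 0.07  0.8  -0.16  1.8   0.21  0.56  0.74] [-2.  -0.2  7.3] 0.1442798377603338
[ 0.16  0.34 -0.07] 26.536853727302514
```

play_rows --rows '[[[-0.0012,-0.002,0,0,0,0],[-0.0012,-0.002,0,0,0,0],[-0.0012,-0.002,0,0,0,0]]]'

```text
clock: 6.3
tool_pos: [0.5805, -0.0377, 0.286]
eef_rot: [0.3, 0.954, -0.0, -0.0]
contact_force: [-1.3, 1.2, 7.8]
opening: 0.144
finger_force: 26.5
```

play_rows --rows '[[[0,0,0,0,0,0.2],[0,0,0,0,0,0.4],[0,0,0,0,0,0.6],[0,0,0,0,0,0.8],[0,0,0,0,0,1],[0,0,0,0,0,1]]]'

```text
clock: 6.8
tool_pos: [0.5805, -0.0378, 0.286]
eef_rot: [0.528, 0.849, -0.001, -0.0]
contact_force: [-1.5, 0.9, 6.8]
opening: 0.144
finger_force: 26.5
```

play_rows --rows '[[[0,0,0,0,0,0.2],[0,0,0,0,0,0.4],[0,0,0,0,0,0.6],[0,0,0,0,0,0.8],[0,0,0,0,0,1],[0,0,0,0,0,1],[0,0,0,0,0,1]]]'

```text
clock: 7.38
tool_pos: [0.5804, -0.0378, 0.286]
eef_rot: [0.72, 0.693, -0.001, 0.0]
contact_force: [-1.6, 0.8, 6.8]
opening: 0.15
finger_force: 26.6
```

```bash
python3 w.py w7 | head -1; python3 - <<'E'
from plant import *
import numpy as np
s=get_state();print(s["moment"].round(2),"wing angle cw from x",2*np.arcsin(s["eef_rot"][0]),"knob~",2*np.arcsin(s["eef_rot"][0])-.07)
E
```

```text
7.3833 [ 0.58041692 -0.03783778  0.28601397] [ 7.20488013e-01  6.93466974e-01 -7.60971614e-04  1.13808942e-05] [-0.08  0.8   0.11  1.81 -0.15  0.54  0.09] [-1.6  0.8  6.8] 0.14971064034384338
[ 0.33  0.43 -0.02] wing angle cw from x 1.6088854015779106 knob~ 1.5388854015779105
```

play_rows --rows '[[[0,0,0,0,0,0.08],[0,0,0,0,0,0.08],[0,0,0,0,0,0.08],[0,0,0,0,0,0.08]]]'

```text
clock: 7.77
tool_pos: [0.5804, -0.038, 0.286]
eef_rot: [0.734, 0.679, -0.001, -0.0]
contact_force: [-1.5, 0.2, 6.8]
opening: 0.146
finger_force: 26.5
```

play_rows --rows '[[[0,0,0,0,0,0],[0,0,0,0,0,0],[0,0,0,0,0,0],[0,0,0,0,0,0],[0,0,0,0,0,0],[0,0,0,0,0,0],[0,0,0,0,0,0],[0,0,0,0,0,0],[0,0,0,0,0,0],[0,0,0,0,0,0]]]' --claw 0

```text
clock: 8.6
tool_pos: [0.5808, -0.0367, 0.2857]
eef_rot: [0.734, 0.679, 0.0, -0.0]
contact_force: [0.8, -0.0, -0.3]
opening: 0.877
finger_force: 0.0
```

play_rows --rows '[[[0,0,-0.04,0,0,0],[0,0,-0.1,0,0,0],[0,0,-0.16,0,0,0],[0,0,-0.2,0,0,0],[0,0,-0.24,0,0,0],[0,0,-0.24,0,0,0],[0,0,-0.24,0,0,0]]]'

```text
clock: 9.18
tool_pos: [0.581, -0.0367, 0.4065]
eef_rot: [0.734, 0.679, 0.001, 0.001]
contact_force: [-0.2, 0.7, -1.2]
opening: 0.998
finger_force: 0.0
```

```bash
python3 w.py w8 | head -1; python3 - <<'E'
from plant import *
import cv2,numpy as np
d=snapshot("scene")["pixels"];w=cv2.imread("pics/w8.png")
cv2.imwrite("pics/c8.png",np.hstack([cv2.resize(d[290:360,320:400],(400,350),interpolation=cv2.INTER_CUBIC),cv2.resize(w[100:450,120:520],(400,350))]))
E
```

```text
9.1833 [ 0.58095022 -0.03672382  0.40650216] [7.33760481e-01 6.79407321e-01 8.63436185e-04 7.09983043e-04] [-0.11  0.63  0.16  1.71 -0.13  0.81  0.03] [-0.2  0.7 -1.2] 0.9984880678740988
```

View pics/c8.png

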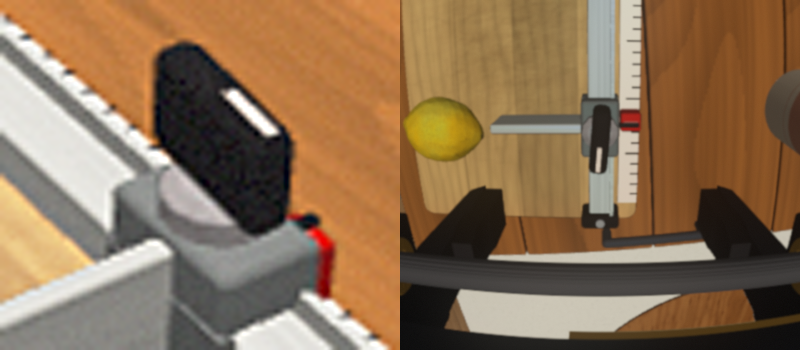

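The stop's pointer crosses the red clip and the wing lies about along the rail. I'll check the alignment numerically and in a zoom.

```bash
python3 - <<'E'
import r,cv2,numpy as np
im=r.d["pixels"];h=cv2.cvtColor(im,cv2.COLOR_BGR2HSV)
cv2.imwrite("pics/z8.png",cv2.resize(im[180:280,290:390],(600,600),interpolation=cv2.INTER_CUBIC))
red=((h[...,0]<6)|(h[...,0]>174))&(h[...,1]>150)&(h[...,2]>90);red[:,:330]=0;red[:,370:]=0;red[:200]=0;red[250:]=0
x,y,w,hh=cv2.boundingRect(red.astype(np.uint8));print("red",x,y,w,hh)
for u in range(x,x+w,4):print(u,im[y-2:y+hh+2,u].sum(1).tolist())
wl=((h[...,2]>170)&(h[...,1]<60)).astype(np.uint8);wl[:,:305]=0;wl[:,330:]=0;wl[:240]=0;wl[:,:]=wl;wl[285:]=0
n,l,st,c=cv2.connectedComponentsWithStats(wl)
for i in range(1,n):
  if st[i,4]>15:
    pts=np.argwhere(l==i)[:,::-1];G=np.array([r.ray(*p,.147)[:2] for p in pts]);ev,E=np.linalg.eigh(np.cov(G.T));v=E[:,1];print(st[i],c[i],G.mean(0),"dx/dy",v[0]/v[1],np.sqrt(ev))
E
```

```text
red 341 211 20 20
341 [367, 221, 150, 142, 155, 174, 183, 185, 185, 189, 192, 193, 184, 157, 131, 111, 111, 118, 161, 226, 305, 415, 522, 579]
345 [318, 189, 147, 158, 190, 213, 231, 234, 238, 239, 236, 252, 272, 249, 180, 126, 107, 123, 161, 204, 224, 291, 426, 537]
349 [321, 189, 145, 157, 186, 216, 227, 235, 234, 233, 235, 252, 274, 250, 182, 125, 111, 117, 162, 203, 227, 287, 419, 533]
353 [324, 193, 147, 154, 184, 210, 229, 233, 233, 230, 232, 250, 274, 251, 186, 126, 108, 120, 160, 204, 215, 192, 207, 337]
357 [358, 209, 147, 154, 185, 212, 228, 231, 228, 231, 230, 244, 260, 240, 174, 125, 109, 124, 164, 208, 213, 194, 204, 320]
[316 248   5  24  84] [318.0952381  259.78571429] [ 0.57991541 -0.04835146] dx/dy 0.15007624631297048 [0.0007248  0.00495916]
[320 272  10  13  88] [324.375      278.69318182] [ 0.58319756 -0.06289945] dx/dy 0.7437364534594906 [0.00173757 0.00260799]
[311 274   7  11  61] [313.47540984 279.44262295] [ 0.57548824 -0.06287734] dx/dy 0.04662432463575097 [0.00124473 0.00225486]
```

View pics/z8.png

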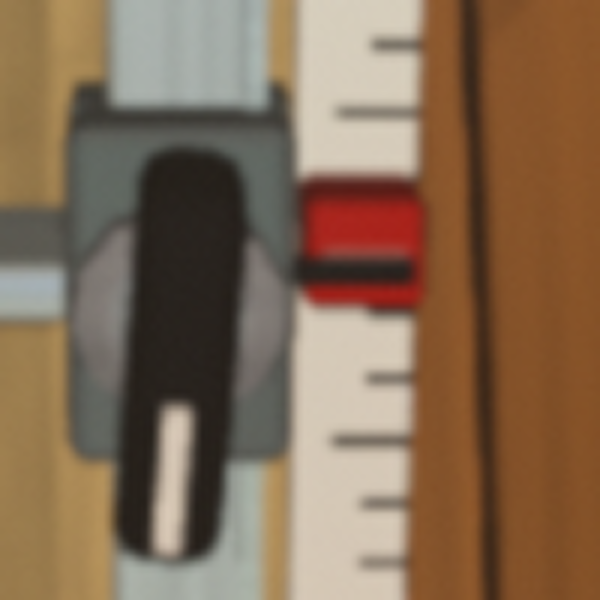

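The zoom shows the pointer at (400,270) crossing the red clip, whose white line shows just above it at (360,250). I'll take parallax out by triangulating the pointer tip.

```bash
python3 - <<'E'
import r,numpy as np
from h import *
for z in(.093,.098,.1,.102,.104,.106):
    print(z,"wrist",r.ray(358,225,z)[:2],"scene",plane(S,(382,334),z)[:2])
print("clip line wrist",r.ray(351,221.8,.093),"at pointer mid",[r.ray(351,225,z)[:2].round(4) for z in(.098,.103)])
print("rail edge dirs",[(lambda v:v[0]/v[1])(r.ray(290+a/6,180+b/6,z)-r.ray(290+c/6,180+e/6,z)) for a,b,c,e,z in((297,0,291,598,.075),(108,0,115,590,.1),(140,190,119,520,.147),(243,190,222,520,.147))])
E
```

```text
0.093 wrist [ 0.61329156 -0.04072107] scene [ 0.61147757 -0.04034208]
0.098 wrist [ 0.6128647  -0.03931436] scene [ 0.60687096 -0.04475554]
0.1 wrist [ 0.61269396 -0.03875168] scene [ 0.60502831 -0.04652092]
0.102 wrist [ 0.61252322 -0.03818899] scene [ 0.60318566 -0.0482863 ]
0.104 wrist [ 0.61235247 -0.03762631] scene [ 0.60134302 -0.05005169]
0.106 wrist [ 0.61218173 -0.03706363] scene [ 0.59950037 -0.05181707]
clip line wrist [ 0.60765547 -0.03756101  0.093     ] at pointer mid [array([ 0.6072, -0.0389]), array([ 0.6068, -0.0375])]
rail edge dirs [np.float64(0.07272869568991669), np.float64(0.07510982759871078), np.float64(0.14611847860510696), np.float64(0.13196842210062218)]
```

```bash
python3 - <<'E'
import r,numpy as np,cv2
g=cv2.GaussianBlur(r.d["pixels"],(3,3),0).astype(int).sum(2)
for u in(306,309,331,334):
    print(u,g[192:206,u].tolist(),g[248:262,u].tolist())
u=334
for a,b in((200.5,256.5),(201,256)):
    A,B=r.ray(u,a,.111),r.ray(u,b,.111);c=(A+B)/2;print(np.linalg.norm(A-B),c,"pointer y",c[1]-.073*(.6065-c[0]))
g=r.d["pixels"].astype(int);print(g[208:236,349,2].tolist())
for v in(212.5,230.5):print(r.ray(351,v,.093))
E
```

```text
306 [343, 293, 239, 206, 193, 185, 174, 176, 197, 232, 266, 285, 294, 297] [294, 294, 294, 295, 295, 292, 285, 283, 306, 353, 391, 406, 410, 410]
309 [459, 457, 453, 444, 411, 338, 246, 195, 199, 233, 265, 285, 292, 297] [231, 227, 223, 218, 216, 214, 208, 203, 214, 235, 249, 245, 240, 234]
331 [494, 490, 484, 478, 458, 397, 304, 229, 212, 237, 264, 282, 292, 296] [285, 285, 285, 284, 283, 280, 277, 283, 330, 407, 468, 494, 499, 500]
334 [452, 422, 391, 373, 356, 318, 258, 212, 207, 235, 263, 281, 290, 294] [282, 282, 282, 281, 281, 278, 273, 280, 320, 382, 430, 449, 451, 450]
0.04517269059768008 [ 0.59299442 -0.03753358  0.111     ] pointer y -0.0385194835675395
0.0443623281197686 [ 0.5929949  -0.03751634  0.111     ] pointer y -0.03850220812266049
[179, 135, 98, 89, 102, 128, 153, 165, 169, 169, 169, 169, 168, 159, 127, 81, 49, 43, 56, 102, 146, 159, 151, 164, 192, 209, 213, 213]
[ 0.60809189 -0.02971465  0.093     ]
[ 0.60725133 -0.04499664  0.093     ]
```

Residual is about 1 mm but blurred by parallax. Placing the wrist camera straight above the pointer settles it.

play_rows --rows '[[[-0.08,0,0.02,0,0,0],[-0.156,0,0.06,0,0,0],[-0.156,0,0.08,0,0,0],[-0.156,0,0.08,0,0,0],[-0.156,0,0.08,0,0,0],[-0.156,0,0.08,0,0,0]]]'

```text
clock: 9.78
tool_pos: [0.5751, -0.1129, 0.3654]
eef_rot: [0.733, 0.68, 0.0, -0.001]
contact_force: [0.3, 0.4, 0.5]
opening: 0.999
finger_force: 0.0
```

```bash
python3 w.py w9|head -1; python3 - <<'E'
import r,cv2,numpy as np
im=r.d["pixels"];o=r.s["tool_pos"]+r.Q@r.M[:3,3];print("cam",o)
h=cv2.cvtColor(im,cv2.COLOR_BGR2HSV);red=((h[...,0]<6)|(h[...,0]>174))&(h[...,1]>150)&(h[...,2]>90)
n,l,st,c=cv2.connectedComponentsWithStats(red.astype(np.uint8))
for i in range(1,n):
    if st[i,4]>40:print(st[i])
a=[int(v) for v in c[1+np.argmax(st[1:,4])]];print(a)
x,y=a
cv2.imwrite("pics/z9.png",cv2.resize(im[y-50:y+50,x-65:x+35],(600,600),interpolation=cv2.INTER_CUBIC))
E
```

```text
9.7833 [ 0.5751244  -0.11294239  0.36535506] [ 7.33099465e-01  6.80120959e-01  2.85810242e-04 -7.57301187e-04] [ 0.04  0.69  0.14  1.74 -0.13  0.72  0.17] [0.3 0.4 0.5] 0.998604473827124
cam [ 0.58210873 -0.03402287  0.34652352]
[346 119  25  22 391]
[357, 129]
```

View pics/z9.png

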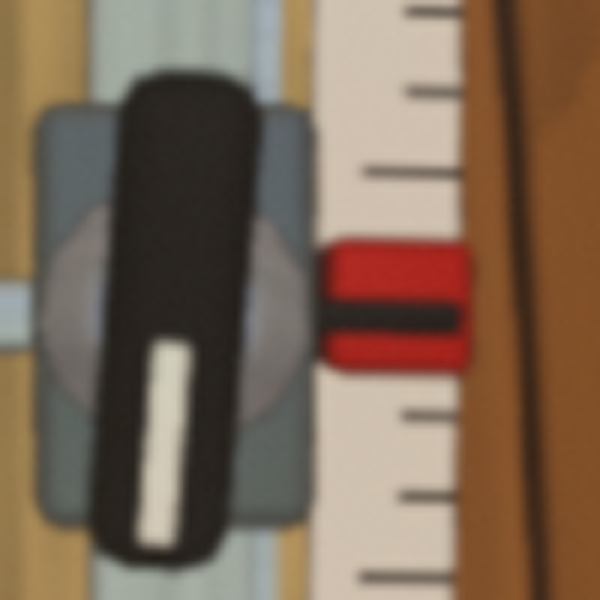

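From straight above, the pointer (zoom row 318) stands over the red clip (rows 240–372, centre 306). That is about 1.3 mm from centre, inside the clip and within the calibration accuracy. The wing lies along the rail near the end stop and the gripper is clear, so I hand it in.

```bash
python3 -c "
from plant import *
print(finish_job())"
```

```text
the job is handed in; nothing more can be done
None
```

I handed the job in: the stop is locked with its pointer over the red marker, about 1.3 mm off the clip's centre, with the wing along the rail about 4° past parallel (close to the end stop), and the gripper clear.

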